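# Seat the splined freewheel remover and keep it pressed home

### The job

Grip the wing-handled freewheel remover standing on the tile by its wing, lift it, and lower it into the bore of the freewheel on the bench mandrel, turning it until its four splines mesh with the notches. Push it fully home, shoulder down on the freewheel's face against the sprung pin, and finish while still gripping the wing and pressing it there, without letting go. Leave the round-knobbed remover and the other small things where they are.

Things in the scene. Friction and masses are not known exactly. Their poses are not given: they have to be found in the camera images.
- key: four-spline freewheel remover, bare steel, 67 mm tall, about 0.15 kg, upright on the tile. Origin: centre of its underside, z up its axis. Going up: tapered round pilot, 16 mm across at the foot, 19.6 mm from 5 mm up; four splines from 5 to 17 mm (30 mm across a pair in line, each 6 mm wide) along its own +x, -x, +y, -y; then shoulder, neck and wing grip (see the points)
- grip (a point): on the key's axis in the middle of its flat wing grip, 47 mm above its underside; axes as key. The wing spans 27 to 67 mm height, 40 mm wide along the key's x, 12 mm thick along its y: from above it lies in line with one pair of splines
- seat (a point): on the key's axis on the underside of its round shoulder (36 mm across, 17 to 23 mm above the key's underside; 20 mm neck above it)
- freewheel: bicycle freewheel (three dark steel sprockets, the largest 96 mm across) on a bench mandrel with a grey round foot 100 mm across, fixed to the tile at any yaw. Origin: centre of the foot's underside, z up. Its flat top face, about 46 mm across, is 65 mm above the tile; the sprockets lie 11 mm or more below the face
- mouth (a point): centre of the open bore at the height of the freewheel's top face, 65 mm above the tile; axes as freewheel. Bore 21 mm across with four notches along its +x, -x, +y, -y, each 8.4 mm wide, 33 mm across a pair in line, deeper than the splines are long
- pin (a joint): travel (m) of the brass sprung pin, 14 mm across, in the bore: 0 at rest (top 7 mm below the face), 0.010 with the key's shoulder flat on the face, stop 0.0115. It pushes up with 3 N at rest, 8 N at 0.010, and lifts the key if pushing stops. A key whose splines rest on the face between the notches does not reach it
- roundtool: bystander: a two-prong remover standing upright, 61 mm tall, like the key but with a round knob grip 26 mm across; origin at its underside
- lever1: bystander: purple plastic tire lever, 124 mm long, 7 mm thick, lying flat; origin near its middle on the underside
- lever2: bystander: purple plastic tire lever like the other
- valvetool: bystander: chrome valve core tool, 50 mm long, lying; origin in its middle on the underside
- rasp: bystander: blue metal rasp with a wooden handle, 210 mm long, lying; origin on the underside near its middle
- jar: bystander: twist-cap glass jar, 60 mm across, 80 mm tall; origin at its underside
- cup: bystander: dark steel bearing ring, 44 mm across, 8 mm tall, lying flat; origin at its underside

How it is judged:
On the way, in this order (a step that is already met when the one before it is completed fails the run):
1. the key is gripped and lifted clear of the tile (height (world z) of key above 0.03 m and contact force between the fingers and key above 2 N and horizontal distance between seat and mouth above 0.05 m), for 0.2 s.
2. the splines have entered the notches (at least 3 mm) (horizontal distance between seat and mouth below 0.003 m and angle between key's own z axis and vertical below 0.1 rad and z of seat in the frame of mouth below 0.009 m and contact force between the fingers and key above 2 N), for 0.1 s.
At the end, for the whole second after the job is handed in: The key stands upright (within 0.1 rad) in the freewheel's bore, its axis within 3 mm of the bore's, its shoulder within 2 mm of the face, the sprung pin pushed in more than 8 mm and pressed with more than 4 N, and the fingers are still gripping the wing (TCP within 36 mm of the grip point) (horizontal distance between seat and mouth below 0.003 m and angle between key's own z axis and vertical below 0.1 rad and z of seat in the frame of mouth below 0.002 m and value of joint pin above 0.008 m and contact force between key and pin above 4 N and contact force between the fingers and key above 2 N and distance between the grasp point and grip below 0.036 m); the arm keeps its last pose, push and grip.
It fails at once if a bystander is shifted by more than 25 mm (distance of any of roundtool, lever1, lever2, valvetool, rasp, jar, cup from where it was at the start of the episode above 0.025 m).
It fails at once if a standing bystander is tipped over (angle between any of roundtool, jar's own z axis and vertical above 0.6 rad).
It also fails if it takes over 43 s, if anything falls off the work surface, if the arm or the gripper's body presses on something with over 40 N, if the wrist force passes 120 N, or if a joint passes its speed limit or range.

### The arm

A 6-joint arm with a two-finger parallel gripper is mounted at the origin on the work surface. World frame = base frame: x ahead of the robot, y to its left, z up, the work surface at z = 0. Lengths are in m, angles in rad, forces in N, time in s.
With the tool pointing down it reaches from about 0.375 to 0.9 m from the base axis. Payload 3.1 kg.
Tool frame: the origin (TCP) lies between the finger pads, 19 mm behind the fingertips; this is the grasp point; z points along the fingers, y is the line along which they close (so a half turn about z gives the same grasp; the last joint's range is limited). The gripper opens to 85 mm and grips with 20 to 120 N. Pads are 22 mm wide; open, the fingers measure 114 mm over their backs; the gripper's body (76 mm by 85 mm) begins 54 mm behind the grasp point. The pads swing forward as they close: fully open they stand 13 mm farther back than shut.
Start: joints at [-1.409, 0.527, 1.433, -0, 1.181, -0.178], TCP at [0.208, -0.589, 0.25] pointing down, gripper open.
Joint ranges: [-3.08, 3.08], [-0.75, 2.2], [0.22, 2.44], [-1.43, 4.57], [0, 2.65], [-2.85, 2.85]. Speed limits (rad/s): [2.79, 2.79, 3.14, 3.14, 3.14, 3.14].

### API

Orientations are given as a unit quaternion [x, y, z, w].
In Python, from station import readout, imaging, order gives the robot as it stands.
- The arm moves only by the tool move_arm, never from a script. Its argument "rows" is a list of rows, each a list of 7 numbers: the turn, a rotation vector about the tool's x, y, z in degrees, then the shift along the tool's x, y, z in mm, then the closure, from 0 (fully open) to 1 (shut). A call has 1 to 12 rows; each row is the pose to reach, as a shift and turn from the pose commanded when the call began, along the tool's axes at that moment; what a row does not reach only later rows make up. A row lasts 1/12 s, in which the tool goes at most 41.7 mm and 7.16 degrees, less where a joint would pass 70% of its speed; a pose out of reach is approached as far as the arm can. A call with a gripper value outside its range is refused whole. The fingers move at their own pace and stop on an object; "squeeze" is the grip in N (left out, the last holds). Time passes only in rows, so rows that repeat a pose let the fingers close. It gives the time, the measured TCP pose, the force, the opening and the grip force at its end, in the units of the state.
- readout.sense(): the state, without advancing time (a new reading comes with each control period).
- imaging.snapshot(name): name is "side" or "top"; returns a dict with "img" (480x640x3 uint8, red, green, blue), "z_map" (480x640 float32, m along the optical axis (not along the pixel's ray), 0 where there is no reading), "fovy" (degrees; the focal length in pixels is half the picture's height over the tangent of half this angle, whatever the lens; pixels are square), "cx", "cy" (the principal point, pixels), "k1" (the pictures are not rectified: a ray, as slopes to the right and down, at radius r is drawn at 1 + k1 r^2 times it, then the intrinsics apply), "rvec" (rotation vector, rad) and "tvec" (3), from world to camera coordinates, as OpenCV has them. Camera axes: x right, y down, z forward; pixel columns grow to the right and rows downward; lengths in m; the calibration is good to about 2 mm. A picture is of the moment at which its call begins.
- order.sign_off(): hands the job in; it is judged then, once.
The state is a dict: "t": time; "q": joint angles; "qd": joint speeds; "tau": joint torques, N m; "tcp_pos": TCP position; "tool_rot": TCP orientation; "force": force on the tool from outside, world axes, zero at the start; "ft_torque": the same for the moment, N m; "finger_gap": opening from 0.0 (shut) to 1.0 (fully open); "gripper_force": force on a finger pad.
Only numpy, scipy, OpenCV 4.12 (cv2) and the standard library are available. Lean on these libraries where they do the work, as an engineer would, in place of code of your own. Each camera call takes 0.05 s, during which the arm holds its last target. There are 200 camera calls.

## Working session

There is one attempt and no reset: what is moved stays moved. The work goes in short steps, Python scripts to look and compute and a tool call to move; the robot and the scene stay as the last step left them, time stands still between calls to the robot, and variables do not carry over. Pictures are saved under pics/ and viewed, at most 10 in all, crops included, and the job is handed in when it is done.

Besides the shell and the picture viewer there is one more tool, called after ">>>" as name(argument=value, ...), one argument or row to a line, values as JSON. move_arm: Moves the arm, as the interface text tells. Its arguments: {"type":"object","properties":{"rows":{"type":"array"},"squeeze":{"type":"number"}},"required":["rows"]}

```bash
mkdir -p pics; ls; cat > h.py <<'E'
import numpy as np, cv2, pickle
from station import readout, imaging, order
def snap(n,save=None):
    s=imaging.snapshot(n)
    if save:
        cv2.imwrite(f'pics/{save}.png',s['img'][:,:,::-1]); pickle.dump(s,open(f'pics/{save}.pkl','wb'))
    return s
def load(n): return pickle.load(open(f'pics/{n}.pkl','rb'))
def cam(s):
    R=cv2.Rodrigues(np.array(s['rvec'],float))[0]; t=np.array(s['tvec'],float).ravel()
    f=240/np.tan(np.radians(s['fovy'])/2)
    K=np.array([[f,0,s['cx']],[0,f,s['cy']],[0,0,1.]])
    return R,t,K,np.array([s['k1'],0,0,0.])
def slopes(s,px):
    R,t,K,d=cam(s)
    return cv2.undistortPoints(np.array(px,float).reshape(-1,1,2),K,d).reshape(-1,2)
def onplane(s,px,z):
    R,t,K,d=cam(s); u=slopes(s,px); r=np.c_[u,np.ones(len(u))]@R; c=-R.T@t
    return c+r*((z-c[2])/r[:,2])[:,None]
def proj(s,P):
    R,t,K,d=cam(s)
    return cv2.projectPoints(np.array(P,float).reshape(-1,1,3),cv2.Rodrigues(R)[0],t,K,d)[0].reshape(-1,2)
def cloud(s):
    R,t,K,d=cam(s); v,u=np.mgrid[0:480,0:640]
    sl=slopes(s,np.c_[u.ravel(),v.ravel()]); z=s['z_map'].ravel()
    P=np.c_[sl,np.ones(len(sl))]*z[:,None]
    W=(P-t)@R; W[z==0]=np.nan
    return W.reshape(480,640,3)
E
python3 - <<'E'
from h import *
for n in('top','side'):
    s=snap(n,n+'0'); R,t,K,d=cam(s); print(n,-R.T@t,R[2],s['fovy'],s['k1'],(s['z_map']>0).mean())
print(readout.sense())
E
```

```text
pics
top [ 0.37667847 -0.0086144   1.22486492] [ 0.14492067  0.01470719 -0.98933397] 42.83053648295917 -0.10711965656281797 0.9957389322916667
side [0.48775684 0.59609122 0.6327629 ] [ 0.06991115 -0.71673596 -0.69383139] 52.68656589891125 0.0372435912467862 0.9960091145833333
{'t': 0.1, 'q': array([-1.40952906e+00,  5.28419789e-01,  1.43375418e+00,  3.28340589e-05,
        1.18142731e+00, -1.78459631e-01]), 'qd': array([-0.00183144, -0.00093578, -0.00225032, -0.00074239, -0.00117803,
        0.00127698]), 'tau': array([-1.40701554e-04, -4.43303239e+01, -1.78587109e+01, -1.67731828e-04,
        3.91122478e-03, -3.66929356e-06]), 'tcp_pos': array([ 0.20822973, -0.58865242,  0.24910918]), 'tool_rot': array([ 9.85608419e-01,  1.69041520e-01,  2.38145139e-05, -1.00414467e-03]), 'force': array([-0.21920808,  0.82859988, -0.3795532 ]), 'ft_torque': array([-0.04028316, -0.01121613,  0.01032745]), 'gripper_force': 0.0, 'finger_gap': 0.9981345674552559}
```

View pics/top0.png

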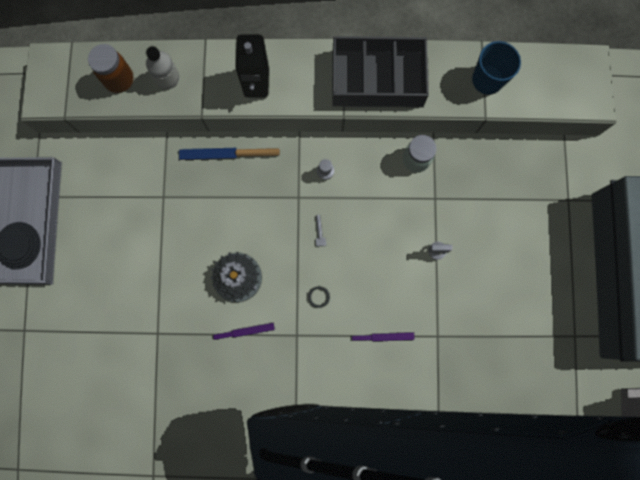

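View pics/side0.png

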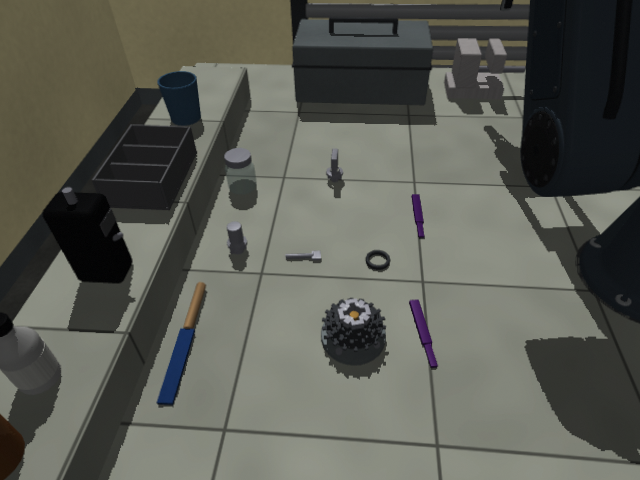

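The top view shows the freewheel at (236,276), the wing key at (440,250) and the roundtool at (325,170). In the side view the freewheel is at (354,320) and the key at (334,165). Next I'll measure both and enlarge the crops.

```bash
python3 - <<'E'
from h import *
T=load('top0');S=load('side0')
def crop(s,c,w,k):
    x,y=c; return cv2.resize(s['img'][y-w:y+w,x-w:x+w,::-1],(300,300),interpolation=cv2.INTER_CUBIC)
m=np.vstack([np.hstack([crop(T,(234,274),25,0),crop(T,(436,250),25,0)]),np.hstack([crop(S,(354,314),25,0),crop(S,(334,165),25,0)])])
cv2.imwrite('pics/m0.png',m)
for n,s in(('T',T),('S',S)):
    W=cloud(s)
    # tile offset
    print(n,'tile z',np.nanmedian(W[300:330,290:310,2]) if n=='T' else np.nanmedian(W[230:240,300:320,2]))
    fx=onplane(s,[(234,274)] if n=='T' else [(354,314)],.065)[0]; kx=onplane(s,[(440,248)] if n=='T' else [(334,155)],.06)[0]
    print(fx,kx)
    d=np.hypot(W[...,0]-fx[0],W[...,1]-fx[1]); 
    m=(d<.06)&(W[...,2]>.056); print('face',m.sum(),np.nanmean(W[m],0),np.nanmedian(W[m][:,2]))
    d=np.hypot(W[...,0]-kx[0],W[...,1]-kx[1]); 
    m=(d<.05)&(W[...,2]>.035); p=W[m]; print('wing',m.sum(),p.mean(0),p.max(0),p.min(0))
    m=(d<.05)&(W[...,2]>.06); p=W[m]; print('wingtop',m.sum(),p.mean(0)); 
    if m.sum()>5:
        _,_,v=np.linalg.svd(p[:,:2]-p[:,:2].mean(0)); print(np.degrees(np.arctan2(v[0,1],v[0,0])),np.ptp((p[:,:2]@v.T),0))
E
```

```text
T tile z 0.0008564444630671002
[0.48952626 0.1547315  0.065     ] [ 0.54329446 -0.24030808  0.06      ]
face 449 [0.48946776 0.15646942 0.06335704] 0.06426435006102939
wing 158 [ 0.54307632 -0.23975222  0.06147678] [ 0.55119978 -0.22198806  0.07339184] [ 0.53868415 -0.26122283  0.03594271]
wingtop 110 [ 0.54387557 -0.24154638  0.0670053 ]
-90.57129967527284 [0.03826587 0.0094999 ]
S tile z 0.0011348201779808078
[0.48905774 0.16350045 0.065     ] [ 0.54580613 -0.24623947  0.06      ]
face 756 [0.48947602 0.16144727 0.06333004] 0.06500615881275086
wing 153 [ 0.54446232 -0.23015327  0.05787573] [ 0.55068139 -0.21796532  0.07039205] [ 0.53856307 -0.2615135   0.03556281]
wingtop 83 [ 0.54464706 -0.23556957  0.06693626]
91.40466645232979 [0.04231966 0.01197765]
```

View pics/m0.png

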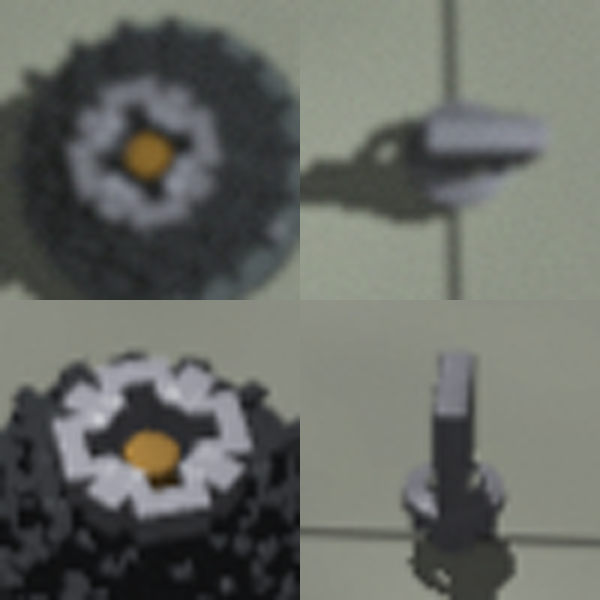

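The crops show the bore with four dark notch lobes around the brass pin: pin at (148,155) in the top crop and (152,452) in the side crop. The wing lies along world y. I'll rectify the face plane to get centre and notch angle.

```bash
cat >> h.py <<'E'
def rect(s,c,z,half=.03,n=300):
    g=np.linspace(half,-half,n); X,Y=np.meshgrid(g,g,indexing='ij') # rows: x decreasing; cols: y decreasing
    p=proj(s,np.c_[c[0]+X.ravel(),c[1]+Y.ravel(),np.full(X.size,z)]).astype(np.float32)
    return cv2.remap(s['img'],p[:,0].reshape(n,n),p[:,1].reshape(n,n),cv2.INTER_CUBIC)
E
python3 - <<'E'
from h import *
T=load('top0');S=load('side0'); out=[]
for n,s in(('T',T),('S',S)):
    c=np.array([.489,.158]); r=rect(s,c,.065); g=cv2.cvtColor(r,cv2.COLOR_RGB2GRAY)
    px=lambda u,v:(c[0]+.03-v*.06/299,c[1]+.03-u*.06/299)
    hsv=cv2.cvtColor(r,cv2.COLOR_RGB2HSV)
    b=((g>95)&(hsv[...,1]<60)).astype(np.uint8)
    # keep bright region nearest
    k,l,st,_=cv2.connectedComponentsWithStats(b)
    i=1+np.argmax(st[1:,4]); m=(l==i).astype(np.uint8)
    cs=cv2.findContours(m,cv2.RETR_EXTERNAL,cv2.CHAIN_APPROX_NONE)[0]; cn=max(cs,key=cv2.contourArea)
    (u,v),R=cv2.minEnclosingCircle(cn); e=cv2.fitEllipse(cv2.convexHull(cn)); 
    print(n,'circ',px(u,v),R*.2,'ell',px(*e[0]),np.array(e[1])*.2)
    u,v=e[0]
    for rad in(11.5,13,14.5):
        th=np.radians(np.arange(0,360,1)); U=(u-np.sin(th)*rad*5).astype(np.float32);V=(v-np.cos(th)*rad*5).astype(np.float32)
        pr=cv2.remap(g,U[None],V[None],1)[0].astype(float)
        ph=np.degrees(np.angle((pr*np.exp(-4j*th)).sum())+np.pi)/4 % 90
        print(rad,'notch angle',ph, 'prof',pr[::10].astype(int))
    out.append(r[:,:,::-1].copy()); 
cv2.imwrite('pics/r0.png',np.hstack(out))
E
```

```text
T circ (np.float64(0.4895032001610185), np.float64(0.15729195136130852)) 23.236636352539065 ell (np.float64(0.4895420871083952), np.float64(0.15723344334631062)) [45.76939087 46.10865173]
11.5 notch angle 75.7837692687878 prof [ 66  43  44  71  99 111 110 107  95  69  49  44  64  94 107 105  98  85
  58  37  37  70 109 119 113 116 102  67  37  40  61  93 110 111 107  96]
13 notch angle 76.07159166454299 prof [ 77  50  49  77 115 131 125 123 109  79  57  59  82 120 130 126 123 105
  75  42  42  83 129 135 127 128 115  77  41  48  76 113 126 125 125 114]
14.5 notch angle 75.97013412477781 prof [ 91  63  61  84 119 135 128 131 119  88  67  75  92 129 135 130 131 117
  88  58  58  92 136 138 128 129 117  88  61  63  89 118 128 127 127 123]
S circ (np.float64(0.48900000000000005), np.float64(0.14722562410998902)) 35.513040161132814 ell (np.float64(0.489014801535718), np.float64(0.1371128131777148)) [61.14968872 91.01630859]
11.5 notch angle 5.830933696742498 prof [124 156 161 161 131  66  38  46  44  44  81 125 164 160 159 157 155 148
  88  78 120 136 138 137   0   0   0   0   0   0   0 137 137 139 132 114]
13 notch angle 4.405917698353984 prof [142 158 165 163 159 140  54  43  45  40  51  74 145 166 167 157 155 137
  89 102 130 139 138   0   0   0   0   0   0   0   0   0 136 138 137 133]
14.5 notch angle 6.2016361303133 prof [142 145 136 163 166 185  83  45  45  41  41  47 128 164 159 126 101 114
 128 135 138 138   0   0   0   0   0   0   0   0   0   0   0 138 138 137]
```

View pics/r0.png

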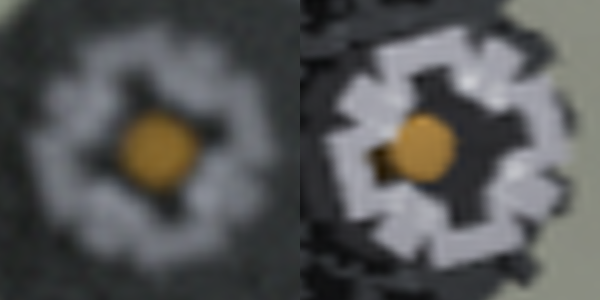

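Rectified, both views agree on the face centre at about (0.4895, 0.1573), with the notch axes at about 14° from world +x. Next is the wing top.

```bash
python3 - <<'E'
from h import *
T=load('top0');S=load('side0'); out=[]
c=np.array([.544,-.240])
for n,s in(('T',T),('S',S)):
    r=rect(s,c,.067); g=cv2.cvtColor(r,cv2.COLOR_RGB2GRAY)
    out.append(r[:,:,::-1].copy())
    W=cloud(s);d=np.hypot(W[...,0]-c[0],W[...,1]-c[1]); m=(d<.04)&(W[...,2]>.0645)
    p=W[m]; (a,b),(w,h),an=cv2.minAreaRect((p[:,:2]*1000).astype(np.float32)); print(n,a,b,w,h,an,len(p))
    # shoulder: z .018-.026
    q=W[(d<.03)&(W[...,2]>.020)&(W[...,2]<.027)]; print('shoulder',q.min(0),q.max(0),len(q))
cv2.imwrite('pics/k0.png',np.hstack(out))
E
```

```text
T 544.0986938476562 -241.87733459472656 37.49884033203125 8.470766067504883 89.66094207763672 93
shoulder [ 0.52800498 -0.26067523  0.02001295] [ 0.5606949  -0.22708733  0.02694468] 81
S 544.6630859375 -240.3997344970703 11.72170352935791 42.26664352416992 0.543628990650177 69
shoulder [ 0.52815652 -0.25452924  0.02021378] [ 0.5623779  -0.22152274  0.02688659] 90
```

View pics/k0.png

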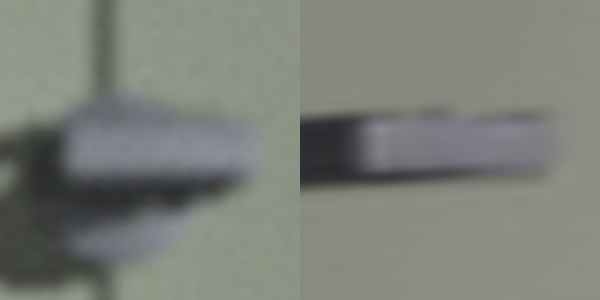

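The wing-top centre is at about (0.5446, -0.2415) and its long axis at about 90° world. I'll move above it with the closing axis along world x.

>>> move_arm(
  rows=[
    [0, 0, -7, 36, -18, 8, 0],
    [0, 0, -14, 72, -36, 16, 0],
    [0, 0, -21, 108, -54, 25, 0],
    [0, 0, -28, 144, -72, 33, 0],
    [0, 0, -35, 180, -90, 41, 0],
    [0, 0, -42, 216, -108, 50, 0],
    [0, 0, -49, 252, -126, 58, 0],
    [0, 0, -56, 288, -144, 66, 0],
    [0, 0, -63, 325, -162, 75, 0],
    [0, 0, -70, 361, -180, 83, 0],
    [0, 0, -70.5, 397, -197, 91, 0],
    [0, 0, -70.5, 433, -215, 100, 0],
  ],
  squeeze=60,
)

```text
t: 1.1
tcp_pos: [0.546, -0.2406, 0.1494]
tool_rot: [0.707, 0.707, -0.0, -0.0]
force: [0.8, -0.2, 0.5]
finger_gap: 1.001
gripper_force: 0.0
```

```bash
cat >> h.py <<'E'
from scipy.spatial.transform import Rotation as Ro
def delta(target,yaw=None):
    s=readout.sense(); R=Ro.from_quat(s['tool_rot']).as_matrix()
    print('t',s['t'],'tcp',s['tcp_pos'].round(4),'gap',round(s['finger_gap'],3),'gf',round(s['gripper_force'],1),'F',s['force'].round(1),'yaw',round(np.degrees(np.arctan2(R[1,0],R[0,0])),2),'z',R[:,2].round(4),'q6',s['q'][5].round(3))
    print('shift mm',(R.T@(np.array(target)-s['tcp_pos'])*1000).round(1))
    if yaw is not None: print('turn z',round(-(yaw-np.degrees(np.arctan2(R[1,0],R[0,0]))),2))
E
python3 -c "
from h import *
delta([.5446,-.2415,.048],90.5)"
```

```text
t 1.1 tcp [ 0.546  -0.2406  0.1494] gap 1.001 gf 0.0 F [ 0.8 -0.2  0.5] yaw 90.0 z [-3.e-04  1.e-04 -1.e+00] q6 -0.602
shift mm [ -0.9  -1.4 101.4]
turn z -0.5
```

>>> move_arm(
  rows=[
    [0, 0, 0, -1, -1.4, 30, 0],
    [0, 0, 0, -1, -1.4, 60, 0],
    [0, 0, 0, -1, -1.4, 85, 0],
    [0, 0, 0, -1, -1.4, 101, 0],
    [0, 0, 0, -1, -1.4, 101, 0],
    [0, 0, 0, -1, -1.4, 101, 0.5],
    [0, 0, 0, -1, -1.4, 101, 0.8],
    [0, 0, 0, -1, -1.4, 101, 1],
    [0, 0, 0, -1, -1.4, 101, 1],
    [0, 0, 0, -1, -1.4, 101, 1],
    [0, 0, 0, -1, -1.4, 101, 1],
    [0, 0, 0, -1, -1.4, 101, 1],
  ],
  squeeze=60,
)

```text
t: 2.1
tcp_pos: [0.5439, -0.2435, 0.05]
tool_rot: [0.707, 0.707, 0.0, 0.001]
force: [-0.7, 0.4, 5.3]
finger_gap: 0.134
gripper_force: 58.7
```

```bash
python3 -c "
from h import *
delta([.5446,-.2415,.048],90.5)"
```

```text
t 2.1 tcp [ 0.5439 -0.2435  0.05  ] gap 0.134 gf 58.7 F [-0.7  0.4  5.3] yaw 89.97 z [ 1.3e-03 -9.0e-04 -1.0e+00] q6 -0.608
shift mm [2.  0.7 2. ]
turn z -0.53
```

>>> move_arm(
  rows=[
    [0, 0, 0, 0, 0, -10, 1],
    [0, 0, 0, 0, 0, -30, 1],
    [0, 0, 0, 0, 0, -60, 1],
    [0, 0, 0, 0, 0, -90, 1],
    [0, 0, 0, 0, 0, -115, 1],
    [0, 0, 0, 0, 0, -125, 1],
    [0, 0, 0, 0, 0, -125, 1],
    [0, 0, 0, 0, 0, -125, 1],
    [0, 0, 0, 0, 0, -125, 1],
  ],
)

```text
t: 2.85
tcp_pos: [0.5423, -0.2424, 0.1723]
tool_rot: [0.707, 0.707, -0.0, -0.002]
force: [0.4, -0.0, -2.3]
finger_gap: 0.133
gripper_force: 58.5
```

```bash
python3 - <<'E'
from h import *
delta([.4895,.1573,.175],104)
a=snap('side','s1');b=snap('top','t1')
P=readout.sense()['tcp_pos']
o=[]
for s in(a,b):
    x,y=proj(s,[P-[0,0,.02]])[0].astype(int); o.append(cv2.resize(s['img'][y-50:y+50,x-50:x+50,::-1],(400,400),interpolation=cv2.INTER_CUBIC))
cv2.imwrite('pics/g1.png',np.hstack(o))
E
```

```text
t 2.85 tcp [ 0.5423 -0.2424  0.1723] gap 0.133 gf 58.5 F [ 0.4 -0.  -2.3] yaw 89.97 z [-0.003   0.0021 -1.    ] q6 -0.608
shift mm [399.7 -53.1  -1.7]
turn z -14.03
```

View pics/g1.png

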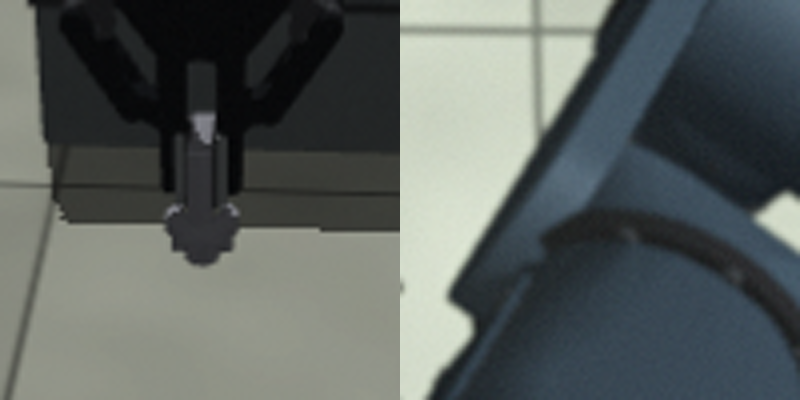

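Side view: the key hangs upright between the pads, wing held, shoulder at about (202,230). I'll carry it above the freewheel.

>>> move_arm(
  rows=[
    [0, 0, -1, 20, -3, 0, 1],
    [0, 0, -3, 55, -8, 0, 1],
    [0, 0, -5, 95, -13, 0, 1],
    [0, 0, -7, 135, -18, 0, 1],
    [0, 0, -9, 175, -23, 0, 1],
    [0, 0, -11, 215, -28, 0, 1],
    [0, 0, -13, 255, -34, 0, 1],
    [0, 0, -14, 295, -39, 0, 1],
    [0, 0, -14, 335, -44, 0, 1],
    [0, 0, -14, 370, -49, 0, 1],
    [0, 0, -14, 390, -51, 0, 1],
    [0, 0, -14, 397.5, -52.5, 0, 1],
  ],
)

```text
t: 3.95
tcp_pos: [0.4897, 0.1573, 0.1728]
tool_rot: [0.614, 0.789, -0.001, -0.001]
force: [0.4, -0.8, -1.6]
finger_gap: 0.129
gripper_force: 58.5
```

>>> move_arm(
  rows=[
    [0, 0, 0, 0, 0, 0, 1],
    [0, 0, 0, 0, 0, 10, 1],
    [0, 0, 0, 0, 0, 20, 1],
    [0, 0, 0, 0, 0, 30, 1],
    [0, 0, 0, 0, 0, 30, 1],
    [0, 0, 0, 0, 0, 30, 1],
  ],
)

```text
t: 4.45
tcp_pos: [0.4907, 0.1532, 0.1427]
tool_rot: [0.617, 0.787, -0.001, -0.001]
force: [0.4, -0.5, -1.9]
finger_gap: 0.129
gripper_force: 58.5
```

```bash
python3 - <<'E'
from h import *
delta([.4895,.1553,.14],104)
a=snap('side','s2');W=cloud(a)
P=readout.sense()['tcp_pos']
x,y=proj(a,[P-[0,0,.05]])[0].astype(int); print(x,y)
cv2.imwrite('pics/g2.png',cv2.resize(a['img'][y-50:y+50,x-50:x+50,::-1],(600,600),interpolation=cv2.INTER_CUBIC))
E
```

```text
t 4.45 tcp [0.4907 0.1532 0.1427] gap 0.129 gf 58.5 F [ 0.4 -0.5 -1.9] yaw 103.86 z [-3.1e-03 -3.0e-04 -1.0e+00] q6 -0.157
shift mm [ 2.3 -0.6  2.7]
turn z -0.14
353 296
```

View pics/g2.png

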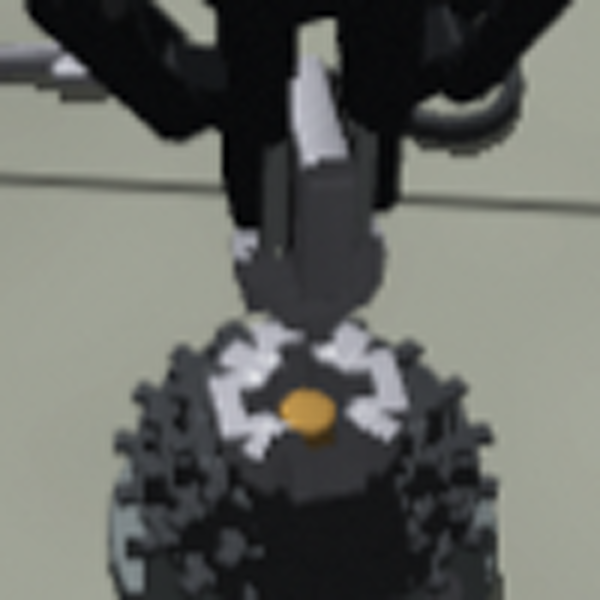

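The key hangs above the face: shoulder at (310,260) in the crop, brass pin at (308,410). I'll let it settle, then fit the key axis from the shoulder points.

>>> move_arm(
  rows=[
    [0, 0, 0, 0, 0, 0, 1],
    [0, 0, 0, 0, 0, 0, 1],
    [0, 0, 0, 0, 0, 0, 1],
    [0, 0, 0, 0, 0, 0, 1],
  ],
)

```text
t: 4.83
tcp_pos: [0.4915, 0.1543, 0.1444]
tool_rot: [0.616, 0.788, 0.0, 0.0]
force: [0.1, -0.9, -2.5]
finger_gap: 0.131
gripper_force: 58.5
```

```bash
python3 - <<'E'
from h import *
from scipy.optimize import least_squares
delta([.4895,.1553,.14],104)
for i in range(2):
    a=snap('side','s3');W=cloud(a); P=readout.sense()['tcp_pos']; print('tcp',P)
    d=np.hypot(W[...,0]-P[0],W[...,1]-P[1])
    for lo,hi,r in((.113,.118,.018),):
        q=W[(d<.026)&(W[...,2]>lo)&(W[...,2]<hi)]
        f=least_squares(lambda c:np.hypot(q[:,0]-c[0],q[:,1]-c[1])-r,P[:2],loss='soft_l1',f_scale=.001)
        print('shoulder c',f.x,len(q),'rms',np.sqrt(np.mean(f.fun**2)))
    # wing end face / top
    q=W[(d<.03)&(W[...,2]>.128)&(W[...,2]<.150)]; R=Ro.from_quat(readout.sense()['tool_rot']).as_matrix()
    l=(q-P)@R; k=(abs(l[:,1])<.0055)&(l[:,0]>.012); print('wing end, tool x mm',np.percentile(l[k,0]*1000,[10,50,90]),k.sum())
    # key profile in z along the axis column
    k=(d<.03); q=W[k]; q=q[(q[:,2]>.07)]; 
    g=cv2.cvtColor(a['img'],cv2.COLOR_RGB2GRAY)
# calibrate side depth: face & pin plane
s=load('side0');W=cloud(s)
hsv=cv2.cvtColor(s['img'],cv2.COLOR_RGB2HSV)
m=(hsv[...,1]>120)&(abs(W[...,0]-.4895)<.02)&(abs(W[...,1]-.157)<.03)&(hsv[...,0]<30)
ys,xs=np.nonzero(m); print('pin side',m.sum(),np.nanmean(W[m],0), onplane(s,[[xs.mean(),ys.mean()]],.058))
s=load('top0');W=cloud(s)
hsv=cv2.cvtColor(s['img'],cv2.COLOR_RGB2HSV)
m=(hsv[...,1]>120)&(abs(W[...,0]-.4895)<.02)&(abs(W[...,1]-.157)<.03)&(hsv[...,0]<30)
ys,xs=np.nonzero(m); print('pin top',m.sum(),np.nanmean(W[m],0), onplane(s,[[xs.mean(),ys.mean()]],.058))
E
```

```text
t 4.8333 tcp [0.4915 0.1543 0.1444] gap 0.131 gf 58.5 F [ 0.1 -0.9 -2.5] yaw 103.97 z [ 9.e-04  1.e-04 -1.e+00] q6 -0.157
shift mm [ 1.4 -1.7  4.4]
turn z -0.03
tcp [0.49137196 0.15439271 0.14436468]
shoulder c [0.49157658 0.15579618] 76 rms 0.0018385056075002674
wing end, tool x mm [20.73240913 21.91797339 22.72404758] 84
tcp [0.49134028 0.15440262 0.14430459]
shoulder c [0.49122934 0.15578653] 73 rms 0.0017910401216039583
wing end, tool x mm [20.9624155  21.77396894 22.6084578 ] 83
pin side 57 [0.48867854 0.15933516 0.05815825] [[0.48867437 0.15922605 0.058     ]]
pin top 46 [0.48955112 0.15732578 0.05593766] [[0.48935627 0.15703849 0.058     ]]
```

```bash
python3 - <<'E'
from h import *
s=load('s3'); W=cloud(s); P=readout.sense()['tcp_pos']
g=cv2.cvtColor(s['img'],cv2.COLOR_RGB2GRAY)
z=s['z_map']
d=np.hypot(W[...,0]-P[0],W[...,1]-P[1])
m=(d<.03)&(W[...,2]>.1)&(W[...,2]<.118)
rows=[]
for v in np.unique(np.nonzero(m)[0]):
    u=np.nonzero(m[v])[0]; L,R=onplane(s,[(u[0]-.5,v),(u[-1]+.5,v)],.115)
    print(v,u[0],u[-1],'x mid',((L+R)/2)[0].round(4),'width',abs(L-R)[0].round(4))
f=load('side0'); r=rect(f,[.4895,.1575],.065); h=cv2.cvtColor(r,cv2.COLOR_RGB2GRAY)
# horizontal face limits in x and y: bright pixels near centre lines
b=(h>110)
for k in(130,150,170):
    u=np.nonzero(b[:,k])[0]; u=u[(u>10)&(u<290)]; print('x lim',.4895+.03-np.array([u[0],u[-1]])*.06/299)
E
```

```text
284 342 342 x mid 0.5077 width 0.0014
285 364 366 x mid 0.4755 width 0.0042
287 341 366 x mid 0.4914 width 0.0361
288 350 366 x mid 0.4851 width 0.0235
289 341 342 x mid 0.5078 width 0.0028
290 341 366 x mid 0.4912 width 0.0359
291 342 366 x mid 0.4904 width 0.0344
292 342 365 x mid 0.491 width 0.033
293 343 365 x mid 0.4903 width 0.0316
294 343 364 x mid 0.4909 width 0.0301
295 343 363 x mid 0.4915 width 0.0287
296 343 363 x mid 0.4915 width 0.0286
297 344 361 x mid 0.4921 width 0.0245
298 348 359 x mid 0.4906 width 0.0163
299 350 357 x mid 0.4906 width 0.0109
300 351 357 x mid 0.4898 width 0.0095
301 353 357 x mid 0.4884 width 0.0068
302 354 357 x mid 0.4877 width 0.0054
x lim [0.51227592 0.46672408]
x lim [0.51347993 0.46612207]
x lim [0.50926589 0.46712542]
```

>>> move_arm(
  rows=[
    [0, 0, 0, 2, -1, 5, 1],
    [0, 0, 0, 2, -1, 10, 1],
    [0, 0, 0, 2, -1, 15, 1],
    [0, 0, 0, 2, -1, 20, 1],
    [0, 0, 0, 2, -1, 25, 1],
    [0, 0, 0, 2, -1, 27, 1],
    [0, 0, 0, 2, -1, 29, 1],
    [0, 0, 0, 2, -1, 29, 1],
    [0, 0, 0, 2, -1, 29, 1],
  ],
  squeeze=80,
)

```text
t: 5.68
tcp_pos: [0.4898, 0.156, 0.1149]
tool_rot: [0.616, 0.788, -0.0, -0.0]
force: [0.3, -0.5, -1.3]
finger_gap: 0.127
gripper_force: 80.4
```

>>> move_arm(
  rows=[
    [0, 0, 0, 0, 0, 1, 1],
    [0, 0, 0, 0, 0, 2, 1],
    [0, 0, 0, 0, 0, 3, 1],
    [0, 0, 0, 0, 0, 4, 1],
    [0, 0, 0, 0, 0, 5, 1],
    [0, 0, 0, 0, 0, 6, 1],
    [0, 0, 0, 0, 0, 6, 1],
    [0, 0, 0, 0, 0, 6, 1],
  ],
)

```text
t: 6.35
tcp_pos: [0.4897, 0.156, 0.1089]
tool_rot: [0.616, 0.788, -0.0, -0.0]
force: [-0.1, 0.1, -1.1]
finger_gap: 0.128
gripper_force: 80.4
```

```bash
python3 - <<'E'
from h import *
delta([.4895,.1553,.097],104)
a=snap('side','s4')
x,y=proj(a,[[.4895,.157,.075]])[0].astype(int)
cv2.imwrite('pics/g4.png',cv2.resize(a['img'][y-50:y+50,x-50:x+50,::-1],(600,600),interpolation=cv2.INTER_CUBIC))
E
```

```text
t 6.35 tcp [0.4897 0.156  0.1089] gap 0.128 gf 80.4 F [-0.1  0.1 -1.1] yaw 103.97 z [-2.e-04 -0.e+00 -1.e+00] q6 -0.153
shift mm [-0.6 -0.4 11.9]
turn z -0.03
```

View pics/g4.png

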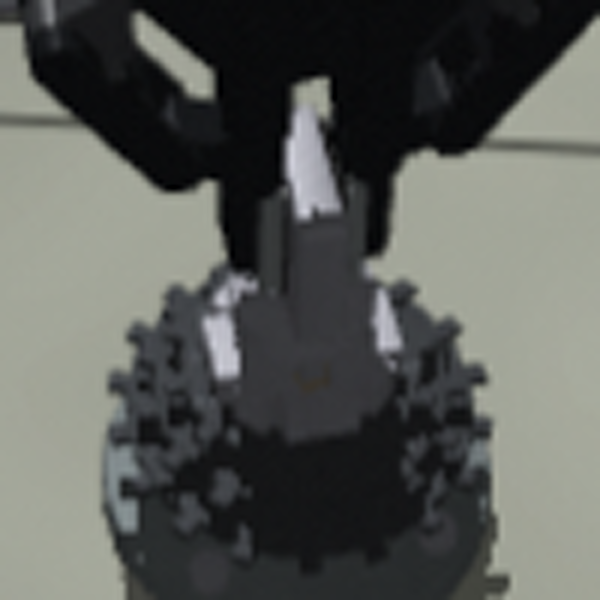

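The pilot is entering the bore, the shoulder is still above the face at about (315,380), and there is no contact force. I'll continue down slowly.

>>> move_arm(
  rows=[
    [0, 0, 0, 0, 0, 1, 1],
    [0, 0, 0, 0, 0, 2, 1],
    [0, 0, 0, 0, 0, 3, 1],
    [0, 0, 0, 0, 0, 4, 1],
    [0, 0, 0, 0, 0, 4, 1],
    [0, 0, 0, 0, 0, 4, 1],
  ],
)

```text
t: 6.9
tcp_pos: [0.49, 0.156, 0.1052]
tool_rot: [0.616, 0.788, 0.0, 0.0]
force: [-0.0, -0.0, 2.2]
finger_gap: 0.13
gripper_force: 81.0
```

>>> move_arm(
  rows=[
    [0, 0, 0, 0, 0, 1, 1],
    [0, 0, 0, 0, 0, 2, 1],
    [0, 0, 0, 0, 0, 3, 1],
    [0, 0, 0, 0, 0, 4, 1],
    [0, 0, 0, 0, 0, 4, 1],
    [0, 0, 0, 0, 0, 4, 1],
  ],
)

```text
t: 7.4
tcp_pos: [0.49, 0.156, 0.1011]
tool_rot: [0.616, 0.788, 0.0, 0.0]
force: [-0.5, 0.1, 4.8]
finger_gap: 0.13
gripper_force: 81.3
```

Only the spring force is showing, so the splines are meshed. I'll push on to the shoulder.

>>> move_arm(
  rows=[
    [0, 0, 0, 0, 0, 1, 1],
    [0, 0, 0, 0, 0, 2, 1],
    [0, 0, 0, 0, 0, 3, 1],
    [0, 0, 0, 0, 0, 4, 1],
    [0, 0, 0, 0, 0, 4, 1],
    [0, 0, 0, 0, 0, 4, 1],
  ],
)

```text
t: 7.9
tcp_pos: [0.49, 0.1561, 0.0981]
tool_rot: [0.616, 0.788, 0.0, 0.0]
force: [-1.0, -0.3, 12.7]
finger_gap: 0.129
gripper_force: 83.0
```

>>> move_arm(
  rows=[
    [0, 0, 0, 0, 0, 1, 1],
    [0, 0, 0, 0, 0, 1, 1],
    [0, 0, 0, 0, 0, 1, 1],
    [0, 0, 0, 0, 0, 1, 1],
  ],
)

```text
t: 8.23
tcp_pos: [0.49, 0.156, 0.098]
tool_rot: [0.616, 0.788, 0.0, 0.001]
force: [-2.8, -1.7, 20.6]
finger_gap: 0.129
gripper_force: 84.3
```

```bash
python3 - <<'E'
from h import *
delta([.4895,.1553,.097],104)
a=snap('side','s5'); W=cloud(a)
c=onplane(a,[(0,0)],0)
d=np.hypot(W[...,0]-.4895,W[...,1]-.1575)
for nm,lo,hi in(('wingtop',.108,.13),('shoulder',.068,.08)):
    q=W[(d<.03)&(W[...,2]>lo)&(W[...,2]<hi)]; print(nm,len(q),np.percentile(q[:,2],[10,50,90]).round(4))
# front of shoulder: highest z seen on shoulder top front, at y>axis
q=W[(d<.019)&(d>.0125)&(W[...,1]>.157)]; print('z hist',np.histogram(q[:,2],np.arange(.056,.1,.002)))
x,y=proj(a,[[.4895,.157,.07]])[0].astype(int)
cv2.imwrite('pics/g5.png',cv2.resize(a['img'][y-35:y+35,x-35:x+35,::-1],(600,600),interpolation=cv2.INTER_CUBIC))
E
```

```text
t 8.2333 tcp [0.49  0.156 0.098] gap 0.129 gf 84.3 F [-2.8 -1.7 20.6] yaw 103.98 z [ 0.0014  0.     -1.    ] q6 -0.153
shift mm [-0.6 -0.7  1. ]
turn z -0.02
wingtop 425 [0.1114 0.1165 0.1276]
shoulder 182 [0.0693 0.0724 0.0748]
z hist (array([ 0,  0,  1,  0, 20, 21, 19, 38, 65,  6,  1,  1,  1,  6,  3, 10, 13,
       15, 10, 14, 12]), array([0.056, 0.058, 0.06 , 0.062, 0.064, 0.066, 0.068, 0.07 , 0.072,
       0.074, 0.076, 0.078, 0.08 , 0.082, 0.084, 0.086, 0.088, 0.09 ,
       0.092, 0.094, 0.096, 0.098]))
```

View pics/g5.png

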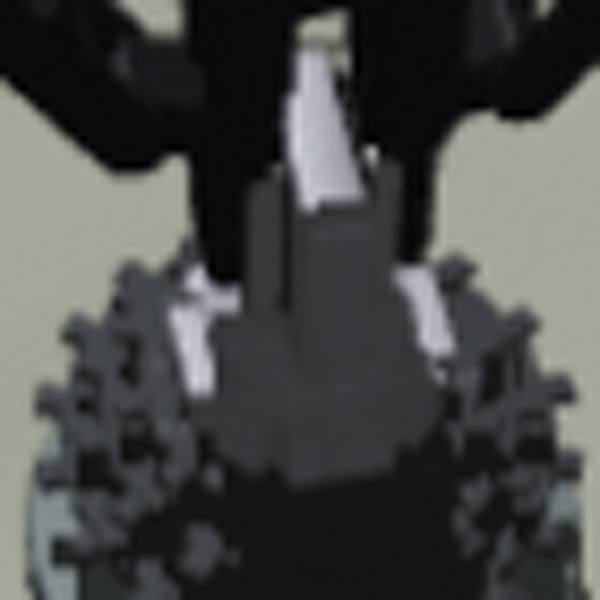

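The shoulder sits at or very near the face. I'll check the height of the bright wing top, which should be 0.115 when seated.

```bash
python3 - <<'E'
from h import *
for n,zt in(('s5',.115),('s4',.126),('side0',None)):
    a=load(n); W=cloud(a); g=cv2.cvtColor(a['img'],cv2.COLOR_RGB2GRAY)
    if n=='side0':
        m=(np.hypot(W[...,0]-.5446,W[...,1]+.2415)<.025)&(W[...,2]>.062); 
    else: m=(np.hypot(W[...,0]-.4895,W[...,1]-.1575)<.025)&(W[...,2]>.09)&(g>105)&(W[...,2]<.135)
    m=cv2.erode(m.astype(np.uint8),np.ones((3,3)))>0
    print(n,m.sum(),np.percentile(W[m][:,2],[10,25,50,75,90]).round(4))
a=load('s5');W=cloud(a);g=cv2.cvtColor(a['img'],cv2.COLOR_RGB2GRAY)
d=np.hypot(W[...,0]-.4895,W[...,1]-.1575)
m=(d<.024)&(d>.0185)&(g>105)&(W[...,2]<.07); print('face',m.sum(),np.median(W[m][:,2]))
E
```

```text
s5 56 [0.1151 0.1155 0.1162 0.1166 0.1168]
s4 58 [0.1254 0.1261 0.1268 0.1275 0.128 ]
side0 39 [0.0665 0.067  0.068  0.0689 0.0694]
face 84 0.06597407688570955
```

The wing top is 50.2 mm above the face (50 mm nominal), so the shoulder is seated, with about 20 N pressing. I'll hand it in.

```bash
python3 -c "
from h import *
print(order.sign_off())"
```

```text
the job is handed in; nothing more can be done
None
```

The job is handed in at about 8.2 s of the 43 s allowed. The key is seated in the freewheel with its splines meshed and its shoulder on the face, still gripped by the wing and pressed down with about 20 N. The hand-in call returned no verdict.

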